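# Unstack the top specimen carrier and clip it into the dock

## Task

Take only the top steel specimen carrier off the nested stack, without shifting the two carriers beneath it, and clip it into the empty dock on the other side of the bench: tuck its tongue under the dock's end plate, then rock its near end down until the sprung catch snaps over its tab and it sits level and fully home. Leave the loupe and the objective case where they stand.

Things in the scene. Friction and masses are not known exactly. Their poses are not given: they have to be found in the camera images.
- carrier_top: top one of three equal nested carriers: steel trough, x from -92 (tab) to +80 (tongue), 60 mm wide, 44 high, 0.18 to 0.33 kg. Origin: middle of its floor's underside; x to the tongue, z up. Floor 36 mm wide; floor and walls end at x = 68; walls lean out to a shoulder at z = 28. Nested, its shoulders stand on the rims below, pitch 16 mm, play about 2 mm in x and y; its near wall stops it sliding back
- rim_mid (a point): middle of the top carrier between its rims, at (0, 0, 44) mm in its frame. The rims are upright bands z = 28 to 44, 2.5 mm thick, outer faces y = +/-30, x = -66 to 74: grip here, fingers closing along y. The bands of the nested carriers lie flush over one another: fingers more than 16 mm below the top rim also grip the next carrier
- tongue_tip (a point): tip of the top carrier's tongue, (80, 0, 1) mm in its frame: floor run out 26 mm wide, 2.5 thick. Each carrier has an end plate at x = 70 to 73, z = 22.5 to 29.5, over an open slot. Nested, the tongue lies in the slot of the carrier below, 4 mm under its end plate and 7 mm past it: lifted level, it drags that carrier up
- rock_edge (a point): far end of the top carrier's shoulders, (74, 0, 28) mm in its frame, resting on the rim below. It comes off the stack by rocking its near (tab) end up about 20 degrees about this edge, which draws the tongue back, then drawing it about 15 mm along its own -x, then lifting
- tab_top (a point): upper face of the top carrier's level near tab, (-72, 0, 30.5) mm in its frame, where to press it down; the tab is x = -92 to -63, 40 mm wide, 2.5 mm thick
- carrier_mid: the second carrier of the stack, the same shape, 16 mm below the top one; loose
- carrier_low: the lowest carrier of the stack, the same shape; loose, standing on a fixed grey plate 8 mm thick, 200 x 84 mm
- dock: fixed dock: grey base plate (x -128 to 96 mm, 88 wide, 10 thick) with an aluminium trough of the carriers' shape on it: floor at z = 10 mm, rims at z = 54, 60 mm wide, end plate at the +x end, no tongue or tab; at the -x end a sprung catch, 80 mm high. Origin: underside of the plate, below the trough's own origin; x to the end plate, z up
- dock_seat (a point): where a carrier's origin lies when fully home in the dock: (0, 0, 26) mm in the dock's frame, same axes; its shoulders then stand on the dock's rims and its x points as the dock's
- dock_slot (a point): lower edge of the dock's end plate, (71.5, 0, 32.5) mm in the dock's frame; plate x = 70 to 73, z = 32.5 to 39.5. A carrier enters with its near end up about 20 degrees: tongue lowered just inside the plate, pushed forward under it, then rocked down about its shoulders' far end
- dock_catch (a joint): the dock's sprung catch: 0 when forward (at rest, and when locked over the tab), grows in m as it is pushed back along the dock's -x, at most 0.012; the spring pushes forward with 2 N at rest, 5 to 6 N as the tab passes
- catch_nose (a point): front lower edge of the catch, (-84, 0, 58.5) mm in the dock's frame at rest, 22 mm wide; it covers 8 mm of a seated tab, 2 mm above it. Above it a ramp 60 degrees to the level rises 19 mm; a tab coming down rests on it (carrier tilted 5 to 9 degrees) until about 8 to 15 N pressed straight down on the tab drives the catch back and it snaps over
- loupe: bystander: a black loupe, 39 mm across, 38 mm high, standing near the front of the bench between stack and dock; origin at the centre of its underside
- objective_case: bystander: a round plastic objective case, 42 mm across, 54 mm high, standing near the front of the bench; origin at the centre of its underside

How it is judged:
On the way, in this order (a step that is already met when the one before it is completed fails the run):
1. the top carrier is clear of the stack, the next one still in place (distance between carrier_top and carrier_mid above 0.08 m and distance of carrier_mid from where it was at the start of the episode below 0.012 m), for 0.1 s.
2. its tongue is under the dock's end plate while its near end is still up (x of tongue_tip in the frame of dock_seat above 0.071 m and z of tongue_tip in the frame of dock_seat below 0.006 m and angle between carrier_top's own z axis and vertical above 0.05 rad).
3. the catch is pushed back by the tab (value of joint dock_catch above 0.004 m).
At the end, for the whole second after the job is handed in: The former top carrier rests in the dock, level within 1.7 degrees, within 5 mm along, 4 mm across and 3 mm in height of its seat, the catch forward (within 2 mm) over its tab; the other two carriers are within 12 mm of where they stood, loupe and objective case within 20 mm (x of carrier_top in the frame of dock_seat between -0.005 and 0.005 m and y of carrier_top in the frame of dock_seat between -0.004 and 0.004 m and z of carrier_top in the frame of dock_seat between -0.003 and 0.003 m and angle between carrier_top's own z axis and vertical below 0.03 rad and angle between the x axis of carrier_top and the x axis of dock_seat, either way round below 0.06 rad and value of joint dock_catch below 0.002 m and linear speed of carrier_top below 0.01 m/s and distance of each of carrier_mid, carrier_low from where it was at the start of the episode below 0.012 m and distance of each of loupe, objective_case from where it was at the start of the episode below 0.02 m); the robot touches nothing.
It fails at once if the second carrier is dragged up or shifted by more than 15 mm (distance of carrier_mid from where it was at the start of the episode above 0.015 m).
It fails at once if the lowest carrier is shifted by more than 15 mm (distance of carrier_low from where it was at the start of the episode above 0.015 m).
It fails at once if the loupe is shifted or knocked over (distance of loupe from where it was at the start of the episode above 0.03 m or angle between loupe's own z axis and vertical above 0.5 rad).
It fails at once if the objective case is shifted or knocked over (distance of objective_case from where it was at the start of the episode above 0.03 m or angle between objective_case's own z axis and vertical above 0.5 rad).
It also fails if it takes over 64 s, if anything falls off the work surface, if the arm or the gripper's body presses on something with over 40 N, if the wrist force passes 120 N, or if a joint passes its speed limit or range.

## Robot

A 6-joint arm with a two-finger parallel gripper is mounted at the origin on a cart in front of the work surface, level with it; the furniture and walls round the work are solid. World frame = base frame: x ahead of the robot, y to its left, z up, the work surface at z = 0. Lengths are in m, angles in rad, forces in N, time in s.
With the tool pointing down it reaches from about 0.35 to 0.775 m from the base axis. Payload 5.5 kg.
Tool frame: the origin (TCP) lies on the front face of the gripper's body, between the roots of the fingers; the fingertips stand 73 mm ahead of it and the grasp point (between the pads) lies 54 mm ahead of it; z points along the fingers, y is the line along which they close (so a half turn about z gives the same grasp; the last joint's range is limited). The gripper opens to 85 mm and grips with 20 to 120 N. Pads are 22 mm wide; open, the fingers measure 114 mm over their backs; the gripper's body (76 mm by 85 mm) begins 54 mm behind the grasp point. The pads swing forward as they close: fully open they stand 13 mm farther back than shut.
Start: joints at [-1.304, 0.313, 0.046, 1.304, 0, 1.431], TCP at [0.228, -0.528, 0.304] pointing down, gripper open.
Joint ranges: [-2.76, 2.76], [-0.86, 1.69], [-1.03, 1.26], [-2.2, 2.34], [-1.47, 1.5], [-3.14, 3.14]. Speed limits (rad/s): [2.57, 2.57, 3.14, 3.14, 3.14, 3.14].

## Interface

Orientations are given as a rotation vector (axis times angle).
In Python, from rig import env, eyes gives the robot as it stands.
- The arm moves only by the tool apply_moves, never from a script. Its argument "plan" is a list of rows, each a list of 3 entries, a list of its own where there are three numbers: the opening, from 0 (shut) to 1 (fully open), then the shift along the world's x, y, z in m, then the turn, a rotation vector about the world's x, y, z in rad. A call has 1 to 8 rows; each row shifts and turns the commanded pose from where the row before left it; what a row does not reach is not made up. A row lasts 1/8 s, in which the tool goes at most 62.5 mm and 10.7 degrees, less where a joint would pass 70% of its speed; a pose out of reach is approached as far as the arm can. A call with a gripper value outside its range is refused whole. The fingers move at their own pace and stop on an object; "force" is the grip in N (left out, the last holds). Time passes only in rows, so rows that do not move let the fingers close. It gives the time, the measured TCP pose, the force, the opening and the grip force at its end, in the units of the state.
- env.get_obs(): the state, without advancing time (a new reading comes with each control period).
- eyes.get_image(name): name is "scene" or "side" or "wrist"; returns a dict with "frame" (480x640x3 uint8, red, green, blue), "fov_y" (degrees; the focal length in pixels is half the picture's height over the tangent of half this angle, whatever the lens; pixels are square), "cx", "cy" (the principal point, pixels), "R" (3x3) and "t" (3): a world point X has camera coordinates R X + t. Camera axes: x right, y down, z forward; pixel columns grow to the right and rows downward; lengths in m; the calibration is good to about 2 mm. A picture is of the moment at which its call begins. There is no depth.
- env.close_job(): hands the job in; it is judged then, once.
The state is a dict: "time_s": time; "joints": joint angles; "qd": joint speeds; "joint_torque": joint torques, N m; "ee_pos": TCP position; "tool_rot": TCP orientation; "wrist_force": force on the tool from outside, world axes, zero at the start; "wrist_torque": the same for the moment, N m; "gripper_width": finger opening in m; "grip_force": force on a finger pad.
Only numpy, scipy, OpenCV 4.12 (cv2) and the standard library are available. Lean on these libraries where they do the work, as an engineer would, in place of code of your own. Each camera call takes 0.05 s, during which the arm holds its last target. There are 200 camera calls.

## Working session

There is one attempt and no reset: what is moved stays moved. The work goes in short steps, Python scripts to look and compute and a tool call to move; the robot and the scene stay as the last step left them, time stands still between calls to the robot, and variables do not carry over. Pictures are saved under pics/ and viewed, at most 10 in all, crops included, and the job is handed in when it is done.

Besides the shell and the picture viewer there is one more tool, called after "Call:" in YAML: its name, and indented under it one key for each argument. apply_moves: Moves the arm, as the interface text tells. Its arguments: {"type":"object","properties":{"plan":{"type":"array","items":{"type":"array"}},"force":{"type":"number"}},"required":["plan"]}

```bash
mkdir -p pics; ls
cat > h.py <<'E'
import numpy as np, cv2, json
from rig import env, eyes
def grab(n, tag):
    g=eyes.get_image(n); cv2.imwrite(f'pics/{tag}.png', g['frame'][:,:,::-1])
    np.savez(f'pics/{tag}.npz', **{k:np.array(v) for k,v in g.items()})
    return g
def load(tag): return dict(np.load(f'pics/{tag}.npz'))
def ray(g,u,v):
    h=g['frame'].shape[0]; f=h/2/np.tan(np.radians(float(g['fov_y']))/2)
    d=np.array([(u-g['cx'])/f,(v-g['cy'])/f,1.]); R=g['R']
    return -R.T@g['t'], R.T@d
def atz(g,u,v,z):
    c,d=ray(g,u,v); return c+d*(z-c[2])/d[2]
def proj(g,X):
    h=g['frame'].shape[0]; f=h/2/np.tan(np.radians(float(g['fov_y']))/2)
    p=np.atleast_2d(X)@g['R'].T+g['t']; return np.c_[g['cx']+f*p[:,0]/p[:,2], g['cy']+f*p[:,1]/p[:,2]]
E
python3 - <<'E'
from h import *
for n in ['scene','side','wrist']:
    g=grab(n,n+'0'); print(n,g['fov_y'],g['cx'],g['cy'],(-g['R'].T@g['t']).round(3),g['R'][2].round(2))
print(env.get_obs())
E
```

```text
pics
scene 48.19705755838731 315.83347887027315 229.94240639174842 [0.132 0.556 0.946] [ 0.35 -0.51 -0.78]
side 44.148316736630306 323.1627618902595 230.98299038412642 [0.485 1.01  0.905] [ 0.03 -0.79 -0.62]
wrist 68.46874142536625 314.72511357463645 240.94592489363677 [ 0.3   -0.497  0.374] [-0.28 -0.12 -0.95]
{'time_s': 0.15, 'joints': array([-1.30360556e+00,  3.13884944e-01,  4.52362530e-02,  1.30359553e+00,
       -1.63658141e-05,  1.43120573e+00]), 'qd': array([ 1.36406038e-03, -1.68159987e-03,  4.01628253e-03, -9.80887765e-04,
        1.00490126e-04,  5.82030837e-06]), 'joint_torque': array([ 1.76016802e-03, -4.81064987e+01,  2.98815340e+01,  1.39247222e-02,
       -1.24909716e-04, -1.74953470e-05]), 'ee_pos': array([ 0.22742016, -0.52781096,  0.30317967]), 'tool_rot': array([-3.07542186e+00, -6.34282669e-01,  1.70581786e-04]), 'wrist_force': array([-0.32940008, -0.48965367, -0.15782499]), 'wrist_torque': array([-0.00543091,  0.05899335,  0.01855841]), 'grip_force': 0.0, 'gripper_width': 0.08518218727011705}
```

```bash
python3 -c "
import cv2,numpy as np
a=cv2.imread('pics/scene0.png');b=cv2.imread('pics/side0.png');
cv2.imwrite('pics/ab.png',cv2.resize(np.vstack([a,b]),None,fx=.6,fy=.6))"
```

```text
(no output)
```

View pics/ab.png

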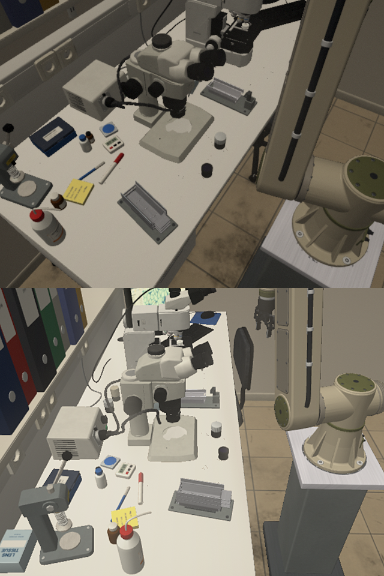

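The scene view shows one trough near (245,350) and the other beyond a microscope at (380,160). In the side view they are at (337,353) and (333,183). I'll enlarge these.

```bash
cat >> h.py <<'E'
def panel(tag,u,v,w,W=400,H=300):
    im=cv2.imread(f'pics/{tag}.png'); s=W/w; M=np.array([[s,0,-u*s],[0,s,-v*s]],float)
    o=cv2.warpAffine(im,M,(W,H),flags=cv2.INTER_CUBIC)
    st=10 if w<=200 else 50
    for x in range(int(-(-u//st)*st),int(u+w),st):
        cv2.line(o,(int((x-u)*s),0),(int((x-u)*s),4 if x%50 else 10),(0,255,255),1)
        if x%50==0: cv2.putText(o,str(x),(int((x-u)*s),20),0,.4,(0,255,255),1)
    for y in range(int(-(-v//st)*st),int(v+w*H/W),st):
        cv2.line(o,(0,int((y-v)*s)),(4 if y%50 else 10,int((y-v)*s)),(0,255,255),1)
        if y%50==0: cv2.putText(o,str(y),(12,int((y-v)*s)),0,.4,(0,255,255),1)
    return o
def four(name,*p):
    q=[panel(*x) for x in p]; cv2.imwrite(f'pics/{name}.png',np.vstack([np.hstack(q[:2]),np.hstack(q[2:])]))
E
python3 -c "
from h import *
four('m1',('scene0',180,290,140),('scene0',325,120,110),('side0',270,300,140),('side0',280,140,110))
cv2.imwrite('pics/w.png',panel('wrist0',0,0,640,800,600))"
```

```text
(no output)
```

View pics/m1.png

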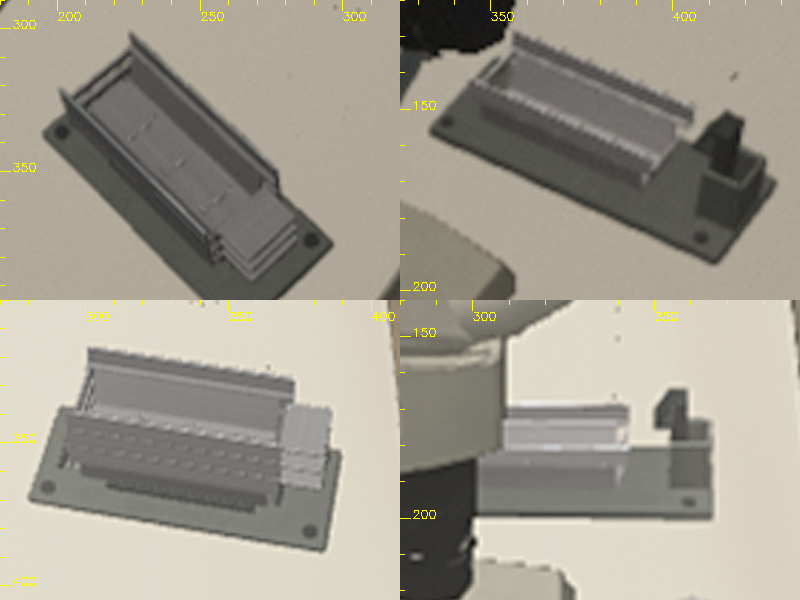

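View pics/w.png

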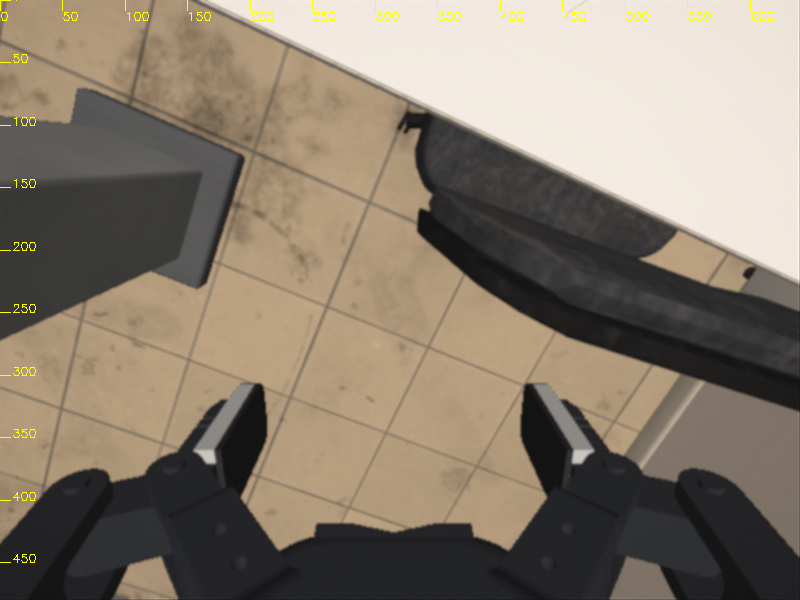

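The scene camera shows the stack with its tab toward the robot (rim corners about (201,321), (225,302), (277,351), (256,372)). The dock lies far right with its catch also toward the robot, and the microscope stands between them. Next I fit poses to these points.

```bash
cat >> h.py <<'E'
from scipy.optimize import least_squares
def fit(obs,x0):
    def P(p,X):
        c,s=np.cos(p[2]),np.sin(p[2]); X=np.array(X)/1000
        return np.array([p[0]+c*X[0]-s*X[1],p[1]+s*X[0]+c*X[1],X[2]])
    def r(p): return np.concatenate([proj(g,P(p,X))[0]-np.array(uv) for g,X,uv in obs])
    s=least_squares(r,x0,loss='soft_l1'); return s.x, r(s.x).reshape(-1,2).round(1)
E
python3 - <<'E'
from h import *
s=load('scene0');d=load('side0')
S=[(s,(74,30,84),(201,321.5)),(s,(74,-30,84),(225.5,302.3)),(s,(-66,-30,84),(277.3,351.3)),(s,(-66,30,84),(256.3,372.3)),
(d,(74,30,84),(292.8,339.5)),(d,(-66,30,84),(369,349)),(d,(74,-30,84),(300.8,316.8)),(d,(-66,-30,84),(373.3,328))]
D=[(s,(74,30,54),(345.6,142.6)),(s,(-66,30,54),(392.4,170.3)),(s,(74,-30,54),(356.6,129.6)),(s,(-66,-30,54),(405.3,149.7)),
(d,(-66,30,54),(340.5,180.4)),(d,(-66,-30,54),(342.7,169.2)),(d,(-128,-44,10),(365.8,180.4)),(d,(-128,44,5),(365.8,199)),
(s,(96,44,10),(333.3,155.8)),(s,(-128,44,5),(411.6,192.3)),(s,(-128,-44,10),(428.1,170.1))]
for O in (S,D):
    p,r=fit(O,[.5,0,0]); print(p.round(4),np.degrees(p[2]));print(r.tolist())
for g,a,b in ((s,(207/.6,163/.6),(220/.6,135/.6)),(d,(223/.6,(458-288)/.6),(216/.6,(435-288)/.6))):
    print(atz(g,*a,0.0),atz(g,*b,0))
E
```

```text
[ 0.4922  0.2663 -0.1712] -9.80634294549205
[[-0.7, 1.2], [0.1, -0.6], [0.9, -1.9], [-3.6, 0.9], [0.3, -0.2], [0.1, 1.8], [-0.2, -1.0], [0.4, -1.7]]
[ 0.5483 -0.3207 -0.011 ] -0.6304584730869163
[[-2.6, -0.3], [1.1, -5.3], [-0.6, -1.0], [0.5, 0.6], [2.1, 0.6], [0.3, -0.5], [-0.4, -0.4], [-0.0, 0.8], [-1.3, -0.5], [-0.1, 1.5], [0.7, 0.0]]
[ 4.37431597e-01 -4.20036327e-03  1.11022302e-16] [ 0.46313751 -0.13912334  0.        ]
[0.41549437 0.04121904 0.        ] [ 4.39114257e-01 -9.27855970e-02  1.11022302e-16]
```

Run:
```python
from h import *
from scipy.spatial.transform import Rotation as R
s=load('scene0');d=load('side0');w=load('wrist0')
four('m2',('scene0',210,0,240),('side0',180,0,220),('side0',180,120,220),('scene0',210,110,240))
T=R.from_rotvec([-3.07542186e+00,-6.34282669e-01,1.70581786e-04]);p=np.array([.22742016,-.52781096,.30317967])
c,_=ray(w,0,0); print('cam in tool',T.inv().apply(c-p).round(4), T.inv().apply(w['R'][2]).round(3))
for z in (.05,.06,.066,.073,.08):
  for x in (-.011,.011):
    print(z,x,(proj(w,p+T.apply([[x,-.0425,z],[x,.0425,z]]))*1.25).round(0).tolist())
```

```text
cam in tool [ 0.0788 -0.0001 -0.0706] [-0.309 -0.002  0.951]
0.05 -0.011 [[263.0, 450.0], [526.0, 451.0]]
0.05 0.011 [[256.0, 390.0], [533.0, 390.0]]
0.06 -0.011 [[271.0, 432.0], [518.0, 432.0]]
0.06 0.011 [[265.0, 375.0], [524.0, 375.0]]
0.066 -0.011 [[276.0, 422.0], [513.0, 422.0]]
0.066 0.011 [[270.0, 366.0], [519.0, 367.0]]
0.073 -0.011 [[280.0, 411.0], [508.0, 412.0]]
0.073 0.011 [[275.0, 358.0], [513.0, 358.0]]
0.08 -0.011 [[285.0, 401.0], [504.0, 402.0]]
0.08 0.011 [[280.0, 349.0], [509.0, 350.0]]
```

View pics/m2.png

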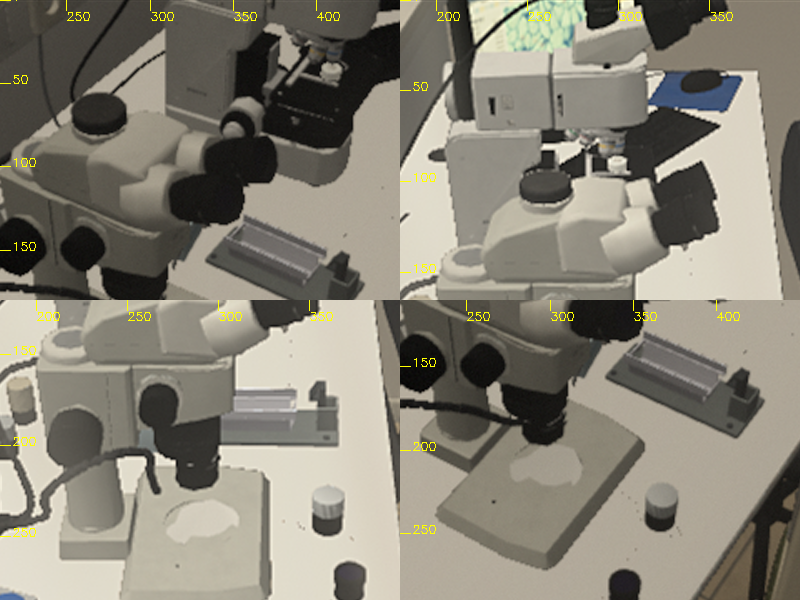

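Fingertips at full opening project to about 60 mm ahead of the TCP, so at 60 mm opening they reach about 68 mm. The microscope eyepieces appear at scene (354,117)/(373,95) and side (351,118)/(350,99).

Run:
```python
from h import *
s=load('scene0');d=load('side0')
def tri(a,b):
    c1,d1=ray(s,*a);c2,d2=ray(d,*b);A=np.c_[d1,-d2];t=np.linalg.lstsq(A,c2-c1,rcond=None)[0]
    P,Q=c1+t[0]*d1,c2+t[1]*d2;print(((P+Q)/2).round(3),np.linalg.norm(P-Q).round(3))
tri((354,117),(351,118));tri((373,95),(350,99));tri((373,95),(351,118));tri((293,233+10),(262,233)) 
for a,z in (((345,284),0),((367,238),0),((355,222),.054)): print('scene',atz(s,*a,z).round(3))
for a,z in (((374,284),0),((340,246),0),((339,224),.054)): print('side',atz(d,*a,z).round(3))
```

```text
[ 0.47  -0.063  0.356] 0.007
[ 0.47  -0.124  0.365] 0.001
[ 0.476 -0.146  0.328] 0.036
[ 0.615 -0.016  0.047] 0.122
scene [0.421 0.022 0.   ]
scene [ 0.444 -0.107  0.   ]
scene [ 0.469 -0.093  0.054]
side [0.41  0.043 0.   ]
side [ 0.487 -0.088 -0.   ]
side [ 0.49  -0.104  0.054]
```

Run:
```python
from h import *
s=load('scene0');d=load('side0')
for a,z in (((390,111),0),((418,98),0),((420,80),0.02),((430,40),.1),((505,18),.2)): print('scene',atz(s,*a,z).round(3))
for a,z in (((356,70),.1),((356,70),.2),((335,25),.3),((352,10),.3),((352,10),.4)): print('side',atz(d,*a,z).round(3))
four('m3',('scene0',340,0,200),('side0',260,0,130),('scene0',340,100,200),('side0',260,90,130))
```

```text
scene [ 0.611 -0.519  0.   ]
scene [ 0.573 -0.611  0.   ]
scene [ 0.595 -0.661  0.02 ]
scene [ 0.615 -0.735  0.1  ]
scene [ 0.441 -0.778  0.2  ]
side [ 0.441 -0.903  0.1  ]
side [ 0.447 -0.665  0.2  ]
side [ 0.511 -0.761  0.3  ]
side [ 0.459 -0.9    0.3  ]
side [ 0.463 -0.585  0.4  ]
```

Call:
apply_moves:
  plan:
    - [1, [0.04, 0.04, 0], [0, 0, -0.1]]
    - [1, [0.04, 0.04, 0], [0, 0, -0.1]]
    - [1, [0.04, 0.04, 0], [0, 0, -0.1]]
    - [1, [0.04, 0.04, -0.01], [0, 0, -0.1]]
    - [1, [0.04, 0.03, -0.01], [0, 0, -0.02]]
    - [1, [0.04, 0.02, -0.01], [0, 0, 0]]
    - [1, [0, 0, 0], [0, 0, 0]]
    - [1, [0, 0, 0], [0, 0, 0]]

```text
time_s: 1.15
ee_pos: [0.4672, -0.318, 0.2736]
tool_rot: [-3.141, 0.02, 0.002]
wrist_force: [-0.2, -0.5, -0.1]
gripper_width: 0.0853
grip_force: 0.0
```

Run:
```python
from h import *
g=grab('wrist','wd'); print(env.get_obs()['joints'].round(3))
cv2.imwrite('pics/wdv.png',panel('wd',0,0,640,800,600))
print(proj(g,[[.5483,-.3207,.054],[.6223,-.3515,.054],[.482,-.29,.054]]))
```

```text
[-0.74   0.304 -0.04   1.227 -0.     2.415]
[[317.35046616 122.79835905]
 [359.38993262  13.03482427]
 [281.57137694 206.60415587]]
```

View pics/wdv.png

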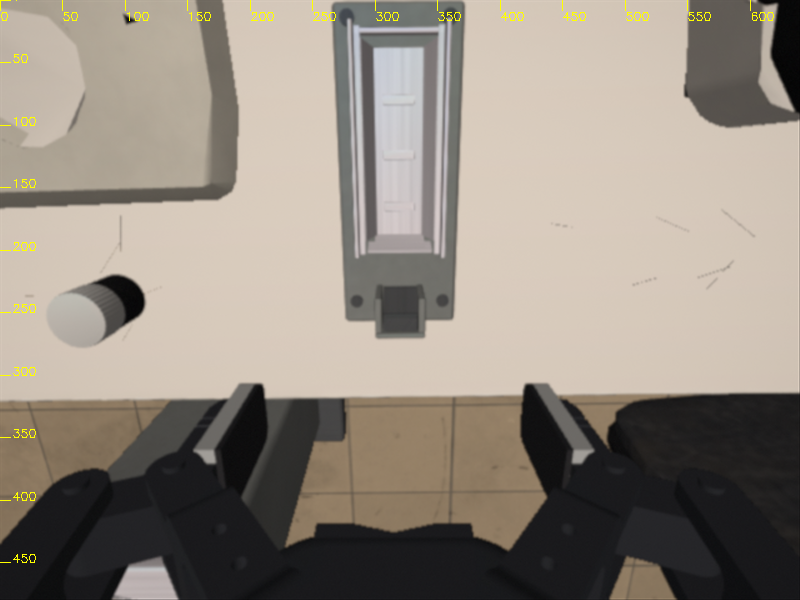

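Wrist view of the dock: rim ends at about (284,206)/(357,206) near and (280,14)/(361,14) far, and plate corners at (276,256), (362,255), (266,2), (370,2). I'll refit the dock, then turn the tool half round (joint 6 range) and go low past the eyepieces to the stack.

Run:
```python
from h import *
g=load('wd')
O=[(g,(-66,30,54),(284,205.6)),(g,(-66,-30,54),(356.8,205.6)),(g,(74,30,54),(280,14)),(g,(74,-30,54),(360.8,14)),
(g,(-128,44,10),(276,255.5)),(g,(-128,-44,10),(362.4,255)),(g,(96,44,10),(266.4,2)),(g,(96,-44,10),(370.4,2))]
p,r=fit(O,[.548,-.32,0]);print(p.round(4),r.tolist())
```

```text
[ 0.548  -0.3228 -0.0089] [[0.2, 0.6], [-1.0, 0.4], [-1.8, 0.3], [1.3, -0.1], [-0.1, 1.5], [0.5, 1.7], [-0.9, -2.5], [3.1, -3.0]]
```

Call:
apply_moves:
  plan:
    - [1, [-0.04, 0.0, -0.01], [0, 0, 0.18]]
    - [1, [-0.04, 0.02, -0.01], [0, 0, 0.18]]
    - [1, [-0.03, 0.03, -0.01], [0, 0, 0.18]]
    - [1, [0, 0.04, 0], [0, 0, 0.18]]
    - [1, [0, 0.04, 0], [0, 0, 0.18]]
    - [1, [0, 0.04, 0], [0, 0, 0.18]]
    - [1, [0, 0.04, 0], [0, 0, 0.18]]
    - [1, [0, 0.04, 0], [0, 0, 0.18]]

```text
time_s: 2.2
ee_pos: [0.3569, -0.0679, 0.2445]
tool_rot: [2.371, 2.058, 0.001]
wrist_force: [0.6, 0.1, 0.1]
gripper_width: 0.085
grip_force: 0.0
```

Call:
apply_moves:
  plan:
    - [1, [0, 0.05, 0], [0, 0, 0.171]]
    - [1, [0, 0.05, 0], [0, 0, 0.171]]
    - [1, [0.01, 0.05, 0], [0, 0, 0.171]]
    - [1, [0.03, 0.05, 0], [0, 0, 0.171]]
    - [1, [0.04, 0.04, 0.01], [0, 0, 0.171]]
    - [1, [0.04, 0.03, 0.01], [0, 0, 0.171]]
    - [1, [0.04, 0.03, 0], [0, 0, 0.171]]
    - [1, [0.01, 0.03, 0], [0, 0, 0.171]]

```text
time_s: 3.2
ee_pos: [0.5303, 0.2614, 0.2641]
tool_rot: [0.538, 3.093, 0.001]
wrist_force: [0.4, 0.1, 0.5]
gripper_width: 0.0854
grip_force: 0.0
```

Call:
apply_moves:
  plan:
    - [1, [0, 0, 0], [0, 0, 0.171]]
    - [1, [0, 0, 0], [0, 0, 0]]
    - [1, [0, 0, 0], [0, 0, 0]]

```text
time_s: 3.58
ee_pos: [0.5276, 0.2608, 0.2642]
tool_rot: [0.283, 3.129, 0.0]
wrist_force: [-1.0, 0.8, 0.7]
gripper_width: 0.0855
grip_force: 0.0
```

Run:
```python
from h import *
g=grab('wrist','ws'); o=env.get_obs(); print(o['joints'].round(3),o['ee_pos'],o['tool_rot'])
cv2.imwrite('pics/wsv.png',panel('ws',0,0,640,800,600))
```

```text
[0.323 0.353 0.004 1.222 0.    0.502] [0.52758294 0.26087873 0.26426365] [2.81600464e-01 3.12862666e+00 2.28494731e-04]
```

View pics/wsv.png

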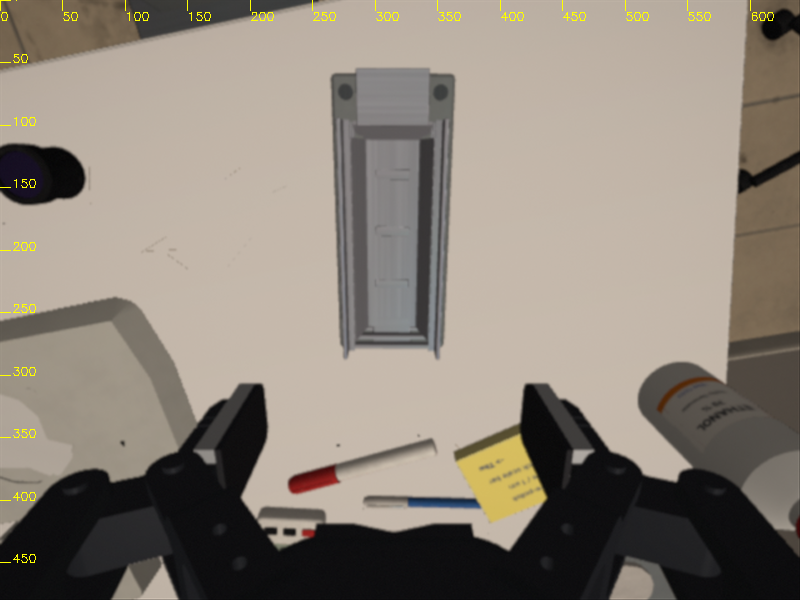

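The wrist view of the stack is clear: rim ends at (270,96)/(360,96) and (276,286)/(351,286), tab end at (286,54)/(343,54).

Run:
```python
from h import *
g=load('ws')
k=.8
O=[(g,(-66,-30,84),(338*k,120*k)),(g,(-66,30,84),(450*k,120*k)),(g,(74,-30,84),(345*k,357*k)),(g,(74,30,84),(439*k,357*k)),
(g,(-92,-20,70.5),(357*k,68*k)),(g,(-92,20,70.5),(430*k,68*k))]
p,r=fit(O,[.492,.266,-.17]);print(p.round(4),np.degrees(p[2]),r.tolist())
```

```text
[ 0.4945  0.2667 -0.1859] -10.650880119373886 [[-1.1, -1.7], [0.3, -1.1], [-0.6, 2.1], [0.9, 2.5], [-0.3, 0.0], [0.7, 0.4]]
```

Call:
apply_moves:
  plan:
    - [1, [-0.033, 0.006, -0.03], [0, 0, -0.006]]
    - [1, [0, 0, -0.04], [0, 0, 0]]
    - [1, [0, 0, -0.03], [0, 0, 0]]
    - [1, [0, 0, -0.014], [0, 0, 0]]
    - [1, [0, 0, 0], [0, 0, 0]]
    - [1, [0, 0, 0], [0, 0, 0]]
  force: 30

```text
time_s: 4.38
ee_pos: [0.4954, 0.268, 0.1512]
tool_rot: [0.286, 3.127, 0.002]
wrist_force: [0.3, 0.6, -0.3]
gripper_width: 0.0852
grip_force: 0.0
```

Run:
```python
from h import *
grab('wrist','w2');grab('side','s2');grab('scene','c2'); o=env.get_obs(); print(o['ee_pos'],o['wrist_force'])
four('m4',('side0'.replace('0','2').replace('side','s'),260,260,160),('c2',170,260,160),('w2',0,0,640),('w2',200,230,240))
```

```text
[0.49531585 0.26814564 0.15118064] [ 0.25432707 -0.10478625  0.30340183]
```

View pics/m4.png

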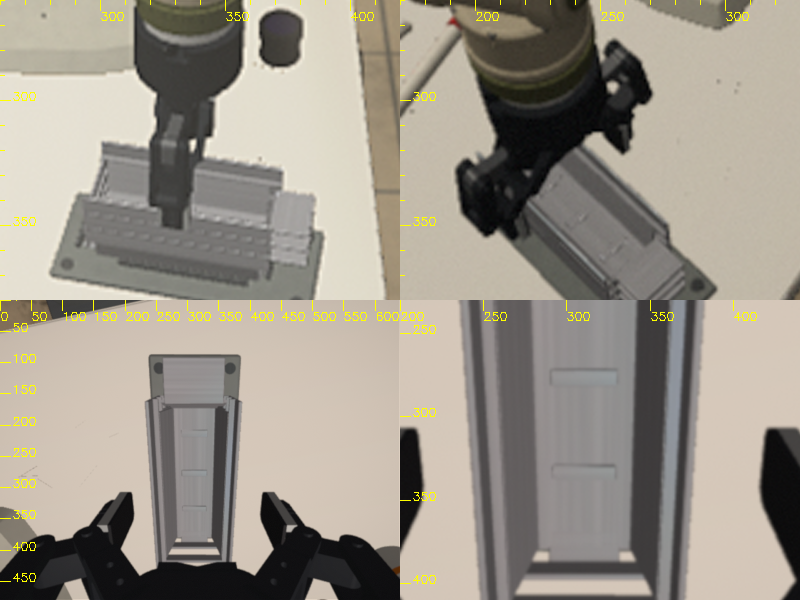

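The fingers straddle the rims. The carrier's middle lies about 2 mm toward -y of the tool's line (rims at 245/377, fingers at 214/417), so I correct, lower and close.

Call:
apply_moves:
  plan:
    - [1, [-0.001, -0.002, -0.008], [0, 0, -0.01]]
    - [1, [0, 0, -0.003], [0, 0, 0]]
    - [1, [0, 0, 0], [0, 0, 0]]
    - [0.6, [0, 0, 0], [0, 0, 0]]
    - [0.6, [0, 0, 0], [0, 0, 0]]
    - [0.5, [0, 0, 0], [0, 0, 0]]
    - [0.5, [0, 0, 0], [0, 0, 0]]
  force: 40

```text
time_s: 5.4
ee_pos: [0.4937, 0.266, 0.1393]
tool_rot: [0.301, 3.127, 0.001]
wrist_force: [-1.3, -0.0, 5.5]
gripper_width: 0.059
grip_force: 44.2
```

Run:
```python
from h import *
grab('wrist','w3');grab('side','s3');grab('scene','c3'); o=env.get_obs(); print(o['ee_pos'],o['wrist_force'],o['gripper_width'],o['grip_force'])
four('m5',('s3',290,300,80),('s3',260,280,140),('w3',160,100,300),('w3',200,230,240))
```

```text
[0.49369401 0.26600812 0.13931086] [-0.79158458 -0.05301519  4.03528758] 0.059408300990910386 44.32330548763275
```

View pics/m5.png

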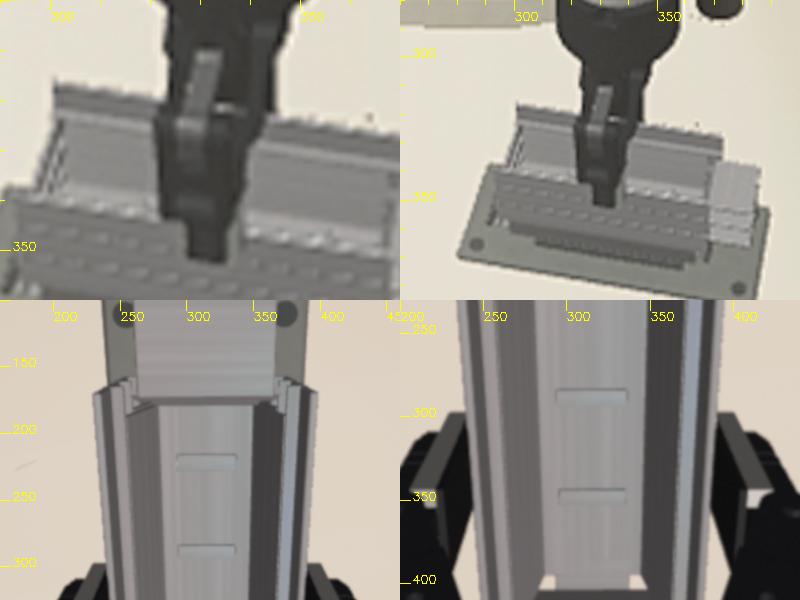

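```bash
cat >> h.py <<'E'
def rock(yaw,rx,rz,angs):
    """increments of the tool about a pivot; (rx,rz) tool relative to the pivot at zero tilt, carrier axes"""
    q=lambda a:np.array([rx*np.cos(a)+rz*np.sin(a),-rx*np.sin(a)+rz*np.cos(a)])
    for a,b in zip(np.radians(angs[:-1]),np.radians(angs[1:])):
        d=q(b)-q(a); print([(d[0]*np.cos(yaw)).round(5),(d[0]*np.sin(yaw)).round(5),d[1].round(5)],[(-(b-a)*np.sin(yaw)).round(4),((b-a)*np.cos(yaw)).round(4),0])
E
python3 -c "
from h import *
rock(-.19,-.074,.0713,np.arange(0,22.6,2.5))"
```

```text
[np.float64(0.00312), np.float64(-0.0006), np.float64(0.00316)] [np.float64(0.0082), np.float64(0.0428), 0]
[np.float64(0.00326), np.float64(-0.00063), np.float64(0.00302)] [np.float64(0.0082), np.float64(0.0428), 0]
[np.float64(0.00338), np.float64(-0.00065), np.float64(0.00287)] [np.float64(0.0082), np.float64(0.0428), 0]
[np.float64(0.0035), np.float64(-0.00067), np.float64(0.00272)] [np.float64(0.0082), np.float64(0.0428), 0]
[np.float64(0.00361), np.float64(-0.0007), np.float64(0.00256)] [np.float64(0.0082), np.float64(0.0428), 0]
[np.float64(0.00372), np.float64(-0.00072), np.float64(0.0024)] [np.float64(0.0082), np.float64(0.0428), 0]
[np.float64(0.00382), np.float64(-0.00073), np.float64(0.00223)] [np.float64(0.0082), np.float64(0.0428), 0]
[np.float64(0.00391), np.float64(-0.00075), np.float64(0.00206)] [np.float64(0.0082), np.float64(0.0428), 0]
[np.float64(0.004), np.float64(-0.00077), np.float64(0.00188)] [np.float64(0.0082), np.float64(0.0428), 0]
```

Call:
apply_moves:
  plan:
    - [0.5, [0, 0, 0], [0, 0, 0]]
    - [0.5, [0.0031, -0.0006, 0.0034], [0.0082, 0.0428, 0]]
    - [0.5, [0.0033, -0.0006, 0.0032], [0.0082, 0.0428, 0]]
    - [0.5, [0.0034, -0.0007, 0.0029], [0.0082, 0.0428, 0]]
    - [0.5, [0, 0, 0], [0, 0, 0]]
  force: 60

```text
time_s: 6.18
ee_pos: [0.5039, 0.264, 0.1478]
tool_rot: [-0.289, -2.997, -0.019]
wrist_force: [0.5, -0.0, -1.4]
gripper_width: 0.0584
grip_force: 65.3
```

Run:
```python
from h import *
grab('wrist','w4');grab('side','s4');grab('scene','c4'); o=env.get_obs(); print(o['ee_pos'],o['tool_rot'],o['wrist_force'],o['wrist_torque'],o['gripper_width'],o['grip_force'])
four('m6',('s4',275,300,110),('c4',180,290,120),('w4',160,50,300),('s3',275,300,110))
```

```text
[0.50357226 0.26404566 0.14809501] [-0.2882678  -2.99899303 -0.01845661] [ 1.60191393  0.6419737  -1.56885272] [ 0.1612081  -0.53984465  0.04605934] 0.05843785042397695 65.31540155410767
```

View pics/m6.png

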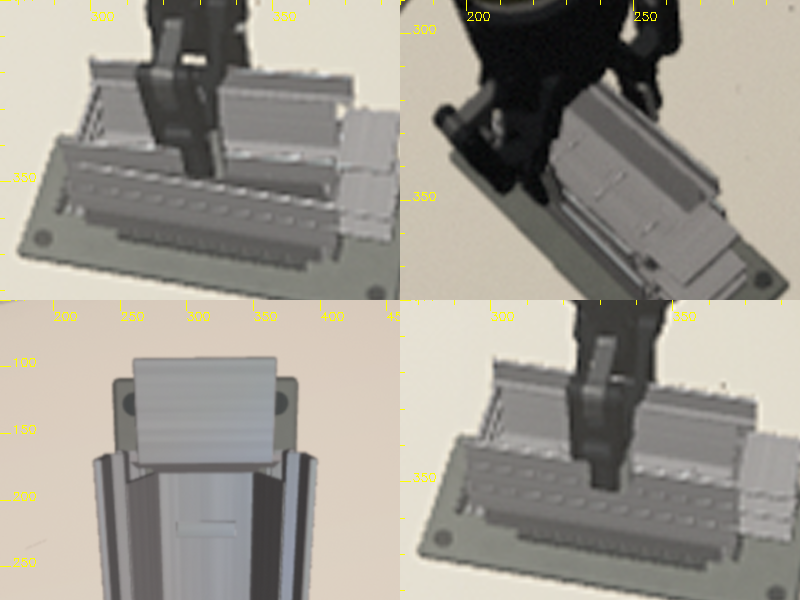

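The top carrier alone rocks up; mid and low stay put, and the carrier holds still in the grip (slot at row 221 in both views). I continue to about 21 degrees, then draw it back.

Call:
apply_moves:
  plan:
    - [0.5, [0.0035, -0.0007, 0.0027], [0.0082, 0.0428, 0]]
    - [0.5, [0.0036, -0.0007, 0.0026], [0.0082, 0.0428, 0]]
    - [0.5, [0.0037, -0.0007, 0.0025], [0.0082, 0.0428, 0]]
    - [0.5, [0.0038, -0.0007, 0.0023], [0.0082, 0.0428, 0]]
    - [0.5, [0.0039, -0.0008, 0.0021], [0.0082, 0.0428, 0]]
    - [0.5, [0.0016, -0.0003, 0.0014], [0.0034, 0.0171, 0]]
    - [0.5, [0, 0, 0], [0, 0, 0]]
    - [0.5, [0, 0, 0], [0, 0, 0]]

```text
time_s: 7.32
ee_pos: [0.5231, 0.2601, 0.1619]
tool_rot: [-0.266, -2.764, -0.048]
wrist_force: [0.8, 0.0, -2.8]
gripper_width: 0.0581
grip_force: 65.1
```

Run:
```python
from h import *
from scipy.spatial.transform import Rotation as R
o=env.get_obs(); print(o['wrist_torque'].round(2),o['joints'].round(3)); T=R.from_rotvec(o['tool_rot']); print('tool x',T.apply([1,0,0]).round(3),'tool z',T.apply([0,0,1]).round(3))
# mid/low unmoved? template match of lower tab faces/plates between s0 and now
a=cv2.imread('pics/side0.png',0); g=grab('side','s5'); b=cv2.imread('pics/s5.png',0)
for (u,v,w,h) in ((300,348,60,16),(335,352,50,18),(366,345,24,24)):
    r=cv2.matchTemplate(b[v-12:v+h+12,u-12:u+w+12],a[v:v+h,u:u+w],5); m=cv2.minMaxLoc(r); print(m[1],np.array(m[3])-12)
```

```text
[ 0.04 -0.52  0.02] [0.262 0.628 0.134 1.408 0.156 0.428]
tool x [-0.917  0.178  0.357] tool z [-0.351  0.067 -0.934]
0.5098214149475098 [6 4]
0.8265511393547058 [0 0]
0.9384623765945435 [0 0]
```

Call:
apply_moves:
  plan:
    - [0.5, [-0.0046, 0.0009, 0.002], [0, 0, 0]]
    - [0.5, [-0.0046, 0.0009, 0.002], [0, 0, 0]]
    - [0.5, [-0.0046, 0.0009, 0.002], [0, 0, 0]]
    - [0.5, [-0.0046, 0.0009, 0.002], [0, 0, 0]]
    - [0.5, [0, 0, 0.005], [0, 0, 0]]
    - [0.5, [0, 0, 0.01], [0, 0, 0]]
    - [0.5, [0, 0, 0.01], [0, 0, 0]]
    - [0.5, [0, 0, 0], [0, 0, 0]]

```text
time_s: 8.38
ee_pos: [0.5057, 0.2638, 0.1963]
tool_rot: [-0.266, -2.766, -0.049]
wrist_force: [0.5, -0.1, -2.6]
gripper_width: 0.0582
grip_force: 65.2
```

Run:
```python
from h import *
a=cv2.imread('pics/side0.png',0); g=grab('side','s6'); b=cv2.imread('pics/s6.png',0)
for (u,v,w,h) in ((335,352,50,18),(366,345,24,24)):
    r=cv2.matchTemplate(b[v-12:v+h+12,u-12:u+w+12],a[v:v+h,u:u+w],5); m=cv2.minMaxLoc(r); print(m[1],np.array(m[3])-12)
print(env.get_obs()['wrist_torque'].round(2))
```

```text
0.8261886239051819 [0 0]
0.937778115272522 [0 0]
[-0.12 -0.49  0.03]
```

Call:
apply_moves:
  plan:
    - [0.5, [-0.02, 0, 0.02], [-0.0164, -0.0856, 0]]
    - [0.5, [-0.04, -0.02, 0.015], [-0.0164, -0.0856, 0]]
    - [0.5, [-0.04, -0.03, 0], [-0.0164, -0.0856, 0]]
    - [0.5, [-0.03, -0.04, 0], [-0.0164, -0.0856, 0]]
    - [0.5, [-0.01, -0.04, 0], [-0.003, -0.0154, 0]]
    - [0.5, [-0.003, -0.04, 0], [0, 0, 0.03]]
    - [0.5, [0, -0.04, 0], [0, 0, 0.03]]
    - [0.5, [0, -0.04, 0], [0, 0, 0.03]]

```text
time_s: 9.43
ee_pos: [0.3614, 0.0127, 0.2301]
tool_rot: [-0.158, -3.136, -0.001]
wrist_force: [0.8, -1.5, -2.2]
gripper_width: 0.0582
grip_force: 65.2
```

Call:
apply_moves:
  plan:
    - [0.5, [0, -0.045, 0], [0, 0, 0.03]]
    - [0.5, [0, -0.045, 0], [0, 0, 0.03]]
    - [0.5, [0, -0.045, 0], [0, 0, 0.03]]
    - [0.5, [0, -0.045, 0], [0, 0, 0]]
    - [0.5, [0, -0.045, 0], [0, 0, 0]]
    - [0.5, [0, -0.045, 0], [0, 0, 0]]
    - [0.5, [0, -0.03, 0], [0, 0, 0]]
    - [0.5, [0, 0, 0], [0, 0, 0]]

```text
time_s: 10.42
ee_pos: [0.3618, -0.2881, 0.2296]
tool_rot: [-0.023, -3.14, -0.001]
wrist_force: [0.2, 0.1, -2.7]
gripper_width: 0.0583
grip_force: 65.4
```

Run:
```python
from h import *
from scipy.spatial.transform import Rotation as R
o=env.get_obs(); print(o['ee_pos'].round(4),o['tool_rot'].round(4),o['joints'].round(3),o['wrist_force'].round(2),o['grip_force']); T=R.from_rotvec(o['tool_rot']); print('tool x',T.apply([1,0,0]).round(4),'tool z',T.apply([0,0,1]).round(4))
g=grab('wrist','w7')
# expected pixels of top carrier in the wrist view for a carrier offset dx (tool frame)
p=o['ee_pos']
for dx in (0,.003):
  X=np.array([[-.066,.03,.044],[-.066,-.03,.044],[-.092,.02,.0305],[-.092,-.02,.0305],[-.063,0,.0305],[0.02,-.03,.044],[.02,.03,.044]])
  t=np.c_[-(X[:,0]+dx),X[:,1],.0993-X[:,2]]; print(proj(g,p+T.apply(t)).round(1).tolist())
```

```text
[ 0.3618 -0.2881  0.2296] [-2.3200e-02 -3.1397e+00 -6.0000e-04] [-8.460e-01  1.370e-01 -3.670e-01  1.068e+00 -1.000e-03 -8.310e-01] [ 0.22  0.12 -2.72] 65.39414763450623
tool x [-0.9999  0.0148  0.0018] tool z [-1.8e-03  4.0e-04 -1.0e+00]
[[399.8, 167.4], [229.2, 167.4], [369.2, 91.0], [259.8, 91.0], [314.5, 171.3], [244.3, 372.0], [384.8, 371.8]]
[[399.2, 175.9], [229.9, 176.0], [368.9, 99.9], [260.2, 99.8], [314.5, 179.1], [244.7, 377.8], [384.4, 377.7]]
```

Call:
apply_moves:
  plan:
    - [0.5, [0.01, -0.017, 0], [0, 0, 0.005]]
    - [0.5, [0.04, -0.017, 0], [0, 0.073, 0]]
    - [0.5, [0.04, 0, 0], [0.001, 0.073, 0]]
    - [0.5, [0.04, 0, 0], [0.001, 0.073, 0]]
    - [0.5, [0.04, 0, 0], [0.001, 0.073, 0]]
    - [0.5, [0.028, 0, -0.01], [0, 0.073, 0]]
    - [0.5, [0, 0, -0.01], [0, 0, 0]]
    - [0.5, [0, 0, 0], [0, 0, 0]]

```text
time_s: 11.48
ee_pos: [0.5593, -0.319, 0.2085]
tool_rot: [-0.007, -2.772, -0.005]
wrist_force: [-0.3, 0.3, -2.5]
gripper_width: 0.0583
grip_force: 65.4
```

Run:
```python
from h import *
from scipy.spatial.transform import Rotation as R
o=env.get_obs(); print(o['ee_pos'].round(4),o['joints'].round(3),o['wrist_force'].round(2)); T=R.from_rotvec(o['tool_rot']); print('tool x',T.apply([1,0,0]).round(4),'tool z',T.apply([0,0,1]).round(4))
g=grab('wrist','w8'); grab('side','s8'); grab('scene','c8')
X=np.array([[-.128,.044,.01],[-.128,-.044,.01],[-.066,.03,.054],[-.066,-.03,.054],[-.084,.011,.08],[-.084,-.011,.08],[-.128,.044,.0],[.074,.03,.054],[.096,.044,.01]])
D=np.array([.549,-.322,0]); c,s=np.cos(-.009),np.sin(-.009)
W=X.copy(); W[:,0]=c*X[:,0]-s*X[:,1]+D[0]; W[:,1]=s*X[:,0]+c*X[:,1]+D[1]
for n in('w8','s8','c8'): print(proj(load(n),W).round(0).tolist())
im=g['frame'].mean(2)
for r in (5,20,40,60,80,100): 
    l=im[r]; d=np.abs(np.diff(cv2.GaussianBlur(l[None],(5,1),0)[0])); print(r,[ (i,int(l[i-4]),int(l[i+5])) for i in range(6,630) if d[i]>6 and d[i]==d[i-4:i+5].max()])
```

```text
[ 0.5593 -0.319   0.2085] [-0.575  0.735  0.446  1.598 -0.193 -0.538] [-0.33  0.29 -2.49]
tool x [-0.9326  0.0044  0.361 ] tool z [-0.3609  0.0046 -0.9326]
[[363.0, 155.0], [258.0, 154.0], [352.0, 222.0], [267.0, 222.0], [327.0, 190.0], [292.0, 190.0], [361.0, 158.0], [352.0, 425.0], [364.0, 428.0]]
[[366.0, 198.0], [365.0, 180.0], [342.0, 181.0], [343.0, 168.0], [349.0, 168.0], [350.0, 164.0], [365.0, 201.0], [289.0, 180.0], [281.0, 197.0]]
[[412.0, 192.0], [429.0, 170.0], [394.0, 165.0], [406.0, 150.0], [406.0, 155.0], [410.0, 149.0], [411.0, 195.0], [343.0, 142.0], [332.0, 155.0]]
5 [(90, 7, 117), (165, 123, 124), (262, 119, 117), (355, 125, 123), (395, 122, 43), (586, 66, 107)]
20 [(100, 10, 121), (164, 122, 124), (262, 118, 124), (355, 127, 125), (363, 116, 73), (390, 72, 44), (570, 68, 110)]
40 [(99, 15, 123), (164, 124, 125), (258, 126, 126), (359, 127, 59), (384, 69, 44), (548, 69, 98), (553, 83, 111)]
60 [(87, 25, 126), (161, 125, 121), (261, 122, 126), (359, 125, 56), (384, 71, 43), (526, 69, 117), (550, 123, 122)]
80 []
100 [(258, 205, 159), (367, 162, 205)]
```

Call:
apply_moves:
  plan:
    - [0.5, [0.001, -0.003, -0.02], [0, 0, -0.004]]
    - [0.5, [0, 0, -0.015], [0, 0, 0]]
    - [0.5, [0, 0, -0.008], [0, 0, 0]]
    - [0.5, [0, 0, 0], [0, 0, 0]]
    - [0.5, [0, 0, 0], [0, 0, 0]]

```text
time_s: 12.25
ee_pos: [0.5611, -0.3234, 0.1677]
tool_rot: [-0.015, -2.775, -0.003]
wrist_force: [1.2, 0.8, -2.8]
gripper_width: 0.0587
grip_force: 65.5
```

Call:
apply_moves:
  plan:
    - [0.5, [0, 0, -0.004], [0, 0, 0]]
    - [0.5, [0, 0, -0.004], [0, 0, 0]]
    - [0.5, [0, 0, 0], [0, 0, 0]]

```text
time_s: 12.62
ee_pos: [0.5608, -0.3232, 0.1585]
tool_rot: [-0.015, -2.774, -0.004]
wrist_force: [0.3, -0.5, -3.0]
gripper_width: 0.0583
grip_force: 65.5
```

Call:
apply_moves:
  plan:
    - [0.5, [0, 0.001, -0.002], [0, 0, 0]]
    - [0.5, [0.0045, 0, -0.0018], [0, 0, 0]]
    - [0.5, [0.0045, 0, -0.0018], [0, 0, 0]]
    - [0.5, [0, 0, 0], [0, 0, 0]]

```text
time_s: 13.12
ee_pos: [0.5704, -0.3222, 0.153]
tool_rot: [-0.014, -2.775, -0.004]
wrist_force: [0.2, 0.1, -1.7]
gripper_width: 0.0587
grip_force: 65.5
```

Call:
apply_moves:
  plan:
    - [0.5, [0.0045, 0, -0.0018], [0, 0, 0]]
    - [0.5, [0.004, 0, -0.0016], [0, 0, 0]]
    - [0.5, [0, 0, 0], [0, 0, 0]]

```text
time_s: 13.5
ee_pos: [0.5791, -0.3226, 0.1497]
tool_rot: [-0.015, -2.776, -0.003]
wrist_force: [1.4, -1.4, -2.6]
gripper_width: 0.0584
grip_force: 65.4
```

Call:
apply_moves:
  plan:
    - [0.5, [0, 0.0004, -0.0015], [0, 0, 0]]
    - [0.5, [0, 0, -0.001], [0, 0, 0]]
    - [0.5, [0, 0, 0], [0, 0, 0]]

```text
time_s: 13.88
ee_pos: [0.5786, -0.3225, 0.1479]
tool_rot: [-0.016, -2.775, -0.002]
wrist_force: [0.5, -4.0, -0.2]
gripper_width: 0.0583
grip_force: 65.6
```

```bash
python3 -c "
from h import *
rock(-.009,-.074,.0713,np.arange(21,-0.1,-3))"
```

```text
[np.float64(-0.00481), np.float64(4e-05), np.float64(-0.00241)] [np.float64(-0.0005), np.float64(-0.0524), 0]
[np.float64(-0.00468), np.float64(4e-05), np.float64(-0.00265)] [np.float64(-0.0005), np.float64(-0.0524), 0]
[np.float64(-0.00453), np.float64(4e-05), np.float64(-0.0029)] [np.float64(-0.0005), np.float64(-0.0524), 0]
[np.float64(-0.00438), np.float64(4e-05), np.float64(-0.00313)] [np.float64(-0.0005), np.float64(-0.0524), 0]
[np.float64(-0.00421), np.float64(4e-05), np.float64(-0.00335)] [np.float64(-0.0005), np.float64(-0.0524), 0]
[np.float64(-0.00403), np.float64(4e-05), np.float64(-0.00357)] [np.float64(-0.0005), np.float64(-0.0524), 0]
[np.float64(-0.00383), np.float64(3e-05), np.float64(-0.00378)] [np.float64(-0.0005), np.float64(-0.0524), 0]
```

Call:
apply_moves:
  plan:
    - [0.5, [0, -0.001, 0], [0, 0, 0]]
    - [0.5, [0, 0, -0.0008], [0, 0, 0]]
    - [0.5, [0, 0, 0], [0, 0, 0]]

```text
time_s: 14.25
ee_pos: [0.5784, -0.3228, 0.1468]
tool_rot: [-0.015, -2.774, -0.004]
wrist_force: [0.7, -1.6, 0.1]
gripper_width: 0.0584
grip_force: 65.7
```

Call:
apply_moves:
  plan:
    - [0.5, [-0.0048, -0.0004, -0.0022], [-0.0005, -0.0524, 0]]
    - [0.5, [-0.0047, 0, -0.0025], [-0.0005, -0.0524, 0]]
    - [0.5, [-0.0045, 0, -0.0028], [-0.0005, -0.0524, 0]]
    - [0.5, [0, 0, 0], [0, 0, 0]]
    - [0.5, [0, 0, 0], [0, 0, 0]]

```text
time_s: 14.88
ee_pos: [0.5642, -0.3229, 0.1392]
tool_rot: [-0.015, -2.93, -0.004]
wrist_force: [-0.4, -0.7, -1.6]
gripper_width: 0.0587
grip_force: 65.5
```

Run:
```python
from h import *
grab('side','s9');grab('scene','c9');grab('wrist','w9'); o=env.get_obs(); print(o['ee_pos'].round(4),o['tool_rot'].round(3),o['wrist_force'].round(2),o['wrist_torque'].round(2))
```

```text
[ 0.5648 -0.3229  0.1389] [-0.015 -2.931 -0.004] [-0.78  0.33 -0.5 ] [-0.   -0.25 -0.01]
```

Call:
apply_moves:
  plan:
    - [0.5, [-0.0044, 0, -0.0031], [-0.0005, -0.0524, 0]]
    - [0.5, [-0.0021, 0, -0.0017], [-0.0002, -0.0262, 0]]
    - [0.5, [0, 0, 0], [0, 0, 0]]
  force: 90

```text
time_s: 15.4
ee_pos: [0.5581, -0.3229, 0.1344]
tool_rot: [-0.015, -3.011, -0.004]
wrist_force: [1.0, 0.8, -1.5]
gripper_width: 0.0578
grip_force: 100.1
```

Call:
apply_moves:
  plan:
    - [0.5, [-0.0021, 0, -0.0017], [-0.0002, -0.0262, 0]]
    - [0.5, [-0.002, 0, -0.0018], [-0.0002, -0.0262, 0]]
    - [0.5, [0, 0, 0], [0, 0, 0]]

```text
time_s: 15.78
ee_pos: [0.5545, -0.323, 0.1318]
tool_rot: [-0.015, -3.064, -0.003]
wrist_force: [1.0, 3.5, 4.0]
gripper_width: 0.0575
grip_force: 100.6
```

Call:
apply_moves:
  plan:
    - [0.5, [-0.002, 0, -0.0019], [-0.0002, -0.0262, 0]]
    - [0.5, [-0.0019, 0, -0.0019], [-0.0002, -0.0262, 0]]
    - [0.5, [0, 0, 0], [0, 0, 0]]

```text
time_s: 16.15
ee_pos: [0.551, -0.323, 0.1274]
tool_rot: [-0.015, -3.117, -0.003]
wrist_force: [4.1, 2.2, -1.9]
gripper_width: 0.0577
grip_force: 100.1
```

Call:
apply_moves:
  plan:
    - [0.5, [-0.0015, 0, -0.0015], [-0.0002, -0.022, 0]]
    - [0.5, [0, 0, -0.0008], [0, 0, 0]]
    - [0.5, [0, 0, 0], [0, 0, 0]]

```text
time_s: 16.52
ee_pos: [0.5493, -0.323, 0.1258]
tool_rot: [-0.015, -3.139, -0.002]
wrist_force: [2.6, 3.6, 6.8]
gripper_width: 0.0573
grip_force: 100.9
```

Run:
```python
from h import *
grab('side','s10');grab('scene','c10');grab('wrist','w10'); o=env.get_obs(); print(o['ee_pos'].round(4),o['tool_rot'].round(3),o['wrist_force'].round(2),o['wrist_torque'].round(2))
s=load('s10'); 
# catch location between s0 and now
for t,b,box in (('side0','s10',(340,160,28,40)),('scene0','c10',(400,145,36,50))):
    a=cv2.imread(f'pics/{t}.png',0); c=cv2.imread(f'pics/{b}.png',0); u,v,w,h=box
    print(np.abs(a[v:v+h,u:u+w].astype(int)-c[v:v+h,u:u+w]).mean())
p1=panel('s10',310,130,80); p2=panel('c10',350,110,90); p3=panel('w10',180,0,270); p4=panel('side0',310,130,80)
cv2.imwrite('pics/m10.png',np.vstack([np.hstack([p1,p2]),np.hstack([p3,p4])]))
```

```text
[ 0.5494 -0.323   0.1258] [-1.500e-02 -3.139e+00 -2.000e-03] [2.74 5.12 7.24] [ 0.69 -0.48  0.28]
7.820535714285715
48.684444444444445
```

Call:
apply_moves:
  plan:
    - [0.5, [-0.0005, 0, -0.001], [0, -0.008, 0]]
    - [0.5, [0, 0, 0], [0, 0, 0]]
    - [0.5, [0, 0, 0.0005], [0, 0.006, 0]]
    - [1, [0, 0, 0], [0, 0, 0]]
    - [1, [0, 0, 0], [0, 0, 0]]
    - [1, [0, 0, 0], [0, 0, 0]]
    - [1, [0, 0, 0], [0, 0, 0]]
  force: 20

```text
time_s: 17.55
ee_pos: [0.5477, -0.3235, 0.124]
tool_rot: [-0.017, -3.139, -0.002]
wrist_force: [-0.3, 0.2, -0.6]
gripper_width: 0.0852
grip_force: 0.0
```

Call:
apply_moves:
  plan:
    - [1, [0, 0, 0.01], [0, 0, 0]]
    - [1, [0, 0, 0.03], [0, 0, 0]]
    - [1, [0, 0, 0.04], [0, 0, 0]]
    - [1, [0.02, 0, 0.04], [0, 0, 0]]
    - [1, [0.02, 0, 0.02], [0, 0, 0]]
    - [1, [0, 0, 0], [0, 0, 0]]
    - [1, [0, 0, 0], [0, 0, 0]]

```text
time_s: 18.42
ee_pos: [0.5872, -0.323, 0.2634]
tool_rot: [-0.017, -3.138, -0.004]
wrist_force: [0.1, 0.2, -0.7]
gripper_width: 0.0855
grip_force: 0.0
```

Run:
```python
from h import *
grab('side','s11');grab('scene','c11');g=grab('wrist','w11'); o=env.get_obs(); print(o['ee_pos'].round(4),o['wrist_force'].round(2))
D=np.array([.549,-.3228,0]);cc,ss=np.cos(-.011),np.sin(-.011)
X=np.array([[-.066,.03,.07],[-.066,-.03,.07],[.074,.03,.07],[.074,-.03,.07],[-.092,0,.0565],[-.084,.011,.0585],[-.084,-.011,.0585],[-.128,.044,.01],[-.128,-.044,.01]])
W=X.copy(); W[:,0]=cc*X[:,0]-ss*X[:,1]+D[0]; W[:,1]=ss*X[:,0]+cc*X[:,1]+D[1]
for n in('s11','c11','w11'): print(proj(load(n),W).round(0).tolist())
four('m11',('s11',310,130,80),('c11',335,100,110),('w11',180,0,270),('side0',310,130,80))
```

```text
[ 0.5869 -0.323   0.2629] [ 0.33 -0.08 -0.26]
[[342.0, 175.0], [343.0, 163.0], [289.0, 175.0], [291.0, 162.0], [352.0, 174.0], [349.0, 175.0], [349.0, 171.0], [366.0, 198.0], [365.0, 180.0]]
[[394.0, 159.0], [407.0, 145.0], [343.0, 137.0], [357.0, 123.0], [410.0, 160.0], [405.0, 161.0], [409.0, 156.0], [412.0, 192.0], [429.0, 169.0]]
[[356.0, 91.0], [270.0, 91.0], [350.0, 278.0], [276.0, 278.0], [313.0, 53.0], [329.0, 65.0], [298.0, 65.0], [368.0, 15.0], [258.0, 15.0]]
```

View pics/m11.png

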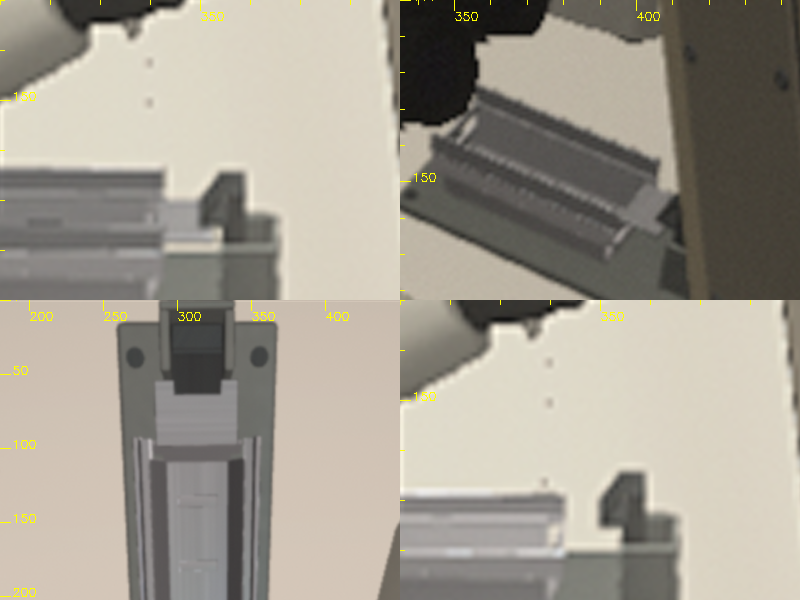

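The last picture shows the catch nose over the tab (wrist (300,63)). The side view has the catch at the same pixels as at rest (u ≈ 350), with the carrier level and the gripper well clear, so I hand in.

```bash
python3 -c "
from rig import env
print(env.close_job())"
```

```text
the job is handed in; nothing more can be done
None
```

The top carrier is clipped into the dock, level with the catch forward over its tab; the two lower carriers showed no shift after the lift, and the job was handed in at about 18 s, with no verdict returned.

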